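Load the test set's module and hold the test tweezers at the marked gap

TASK

Get the test set ready for its open-tip calibration: drop the plain oblong grey module into the socket pocket, all the way down, and then swing the locking lever fully shut over it. Then take the sprung test tweezers from their rest by the round finger grips, squeeze them to the marked tip gap of 14 mm, and keep them there in free air about 20 cm above the desk, holding the gap steady for three seconds; never let the tips close up, and leave the other things on the desk where they are. Finish while still holding the tweezers up at that gap: do not put them down or let go.

Things in the scene. Friction and masses are not known exactly. Their poses are not given: they have to be found in the camera images.
- module: the loose oblong grey plug-in module, standing upright on the desk at one of three places: 40 mm along its x, 28 mm along its y, 40 mm tall, about 60 g, a small paper label on top (the top 4 mm are 2 mm narrower all round). Origin: centre of its underside, z up. It fits the pocket either way round.
- tester: the test set, fixed to the desk: a flat cream box, 150 mm along its x, 170 mm along its y, 34 mm tall, with a black socket block (66 by 58 mm in x and y, 16 mm high, top 50 mm above the desk) and a locking lever on top. Origin: centre of its underside; its x, y, z axes are also the pocket's.
- pocket (a point): centre of the socket pocket's floor, 34 mm above the desk and 16 mm below the socket block's top, at (0, -20, 34) mm in the tester's frame. The open pocket is 43 mm along its x and 31 mm along its y; the seated module stands 24 mm out of it.
- lock (a joint): angle of the locking lever, a level steel arm on a post at the pocket's +x end: 0 = fully shut (stop), arm over the pocket pointing to the tester's -x; grows as it opens towards the tester's +y (clockwise from above), to 1.95. Starts at 1.4 to 1.85; light friction (0.05 N m), stays where left. Underside 75.5 mm above the desk: passes 1.5 mm over a fully seated module only.
- lock_grip (a point): a point on the lever's upright round steel handle pin at the arm's end: 12 mm in diameter, axis 70 mm from the pivot; the free pin runs from the arm's top face (81.5 mm above the desk) up to 109.5 mm above the desk; this point is at 97.5 mm.
- lock_pivot (a point): the lever's turning axis (vertical), 46 mm to the +x side of the pocket's centre; the point is at the height of the arm's underside. A steel post of 16 mm diameter.
- rest: the tweezers' rest, black plastic, fixed to the desk: base plate 190 by 60 mm, 6 mm thick, with two blocks 40 mm wide, tops 36 mm above the desk, one under the tweezers' heel and one under their white cross bar; the space under and beside the finger grips is open. Origin and axes stand directly below those of the tweezers, on the desk.
- tweezers: the sprung test tweezers, loose, about 70 g, level on the rest: grey heel at the -x end, two steel arms side by side to the tips at +x, about 178 mm long. Origin: on the centre line at the underside, midway between the two finger grips (36 mm above the desk on the rest); x to the tips, z up. The spring pushes back with about 3 N per finger at first touch and 8 N at the marked gap.
- grip_left (a point): centre of the left (+y) arm's finger grip, an upright round steel boss of 12 mm diameter on the outside of the arm at the tweezers' x = 0, from 2 to 16 mm above their underside. Fingers closing along the tweezers' y squeeze both grips. Width over the two grips: about 46 mm at rest, about 28.5 mm at the marked gap.
- grip_right (a point): the same on the right (-y) arm.
- scale (a point): centre of the top of the fixed white cross bar under the tweezers' arms, 35 mm ahead of the finger grips, 14 mm along x, 46 mm across. It carries two black lines along x, 1.5 mm wide: at the marked gap the inner edges of the two arms have just met the outer edges of these lines (13.2 mm apart).
- blade_left (a joint): turn of the tweezers' left (+y) arm, rad: 0 at rest (open, at its stop), grows as it is squeezed inwards, 0.135 at most. Each arm turns about a pin 90 mm behind the finger grips and 150 mm behind the tips. Tip gap in mm = 44 - 150 x (blade_left + blade_right): both at 0.100 is the marked gap.
- blade_right (a joint): the same for the right (-y) arm.
- tip_left (a point): inner edge of the left arm's tip, 60 mm ahead of the finger grips, 9.5 mm above the tweezers' underside. The tip gap is the distance between tip_left and tip_right: 44 mm at rest, 14 mm as marked.
- tip_right (a point): the same on the right arm's tip.
- can: bystander: a round grey capacitor can, 38 mm in diameter, 45 mm tall with two 6 mm studs; it and the transformer share the three places with the module. Origin: centre of its underside.
- transformer: bystander: a small transformer, 50 by 46 mm and 46 mm tall, dark steel on a grey foot. Origin: centre of its underside.
- tape: bystander: a roll of blue tape lying flat, 100 mm in diameter, 45 mm tall.
- bottle_big: bystander: a blue bottle, 68 mm in diameter, 170 mm tall.
- bottle_small: bystander: a blue bottle, 56 mm in diameter, 130 mm tall.
- screwdriver: bystander: a screwdriver lying on the desk between the tester and the bottles.
Mind the look-alikes: they are no part of the job. Leave any orange or yellow look-alike of the module alone.

How it is judged:
On the way, in this order (a step that is already met when the one before it is completed fails the run):
1. the module is fully down in the pocket and let go (distance between module and pocket below 0.005 m and angle between the x axis of module and the x axis of pocket, either way round below 0.12 rad and angle between module's own z axis and vertical below 0.1 rad and contact force between module and the fingers below 0.3 N), for 0.2 s.
2. the locking lever is fully shut over the seated module (distance between module and pocket below 0.005 m and angle between the x axis of module and the x axis of pocket, either way round below 0.12 rad and angle between module's own z axis and vertical below 0.1 rad and value of joint lock below 0.1 rad), for 0.2 s.
3. the tweezers are held up in free air with their tips at the marked gap, steadily for 2.5 s (distance between tip_left and tip_right between 0.011 and 0.017 m and height (world z) of tweezers above 0.14 m and height (world z) of each of tip_left, tip_right above 0.13 m and contact force between tweezers and the fingers above 1 N and contact force between tweezers and rest below 0.2 N and contact force between tweezers and tester below 0.2 N), for 2.5 s.
At the end, for the whole second after the job is handed in: Module in the pocket (within 5 mm of its floor's centre, square to it), lever within 0.1 rad of shut; tweezers held by the fingers alone, underside more than 140 mm and tips more than 130 mm above the desk, tip gap 14 mm +/- 3 mm, still (under 30 mm/s), having been so for 2.5 s (all of step 2 and all of step 3 and linear speed of tweezers below 0.03 m/s); the arm keeps its last pose, push and grip.
It fails at once if the tweezers' tips close up (gap under 6 mm) (distance between tip_left and tip_right below 0.006 m).
It fails at once if a bystander is moved by more than 40 mm (distance of any of can, transformer, tape, bottle_big, bottle_small, screwdriver from where it was at the start of the episode above 0.04 m).
It also fails if it takes over 66 s, if anything falls off the work surface, if the arm or the gripper's body presses on something with over 40 N, if the wrist force passes 120 N, or if a joint passes its speed limit or range.

ROBOT

A 6-joint arm with a two-finger parallel gripper is mounted at the origin on the work surface. World frame = base frame: x ahead of the robot, y to its left, z up, the work surface at z = 0. Lengths are in m, angles in rad, forces in N, time in s.
With the tool pointing down it reaches from about 0.3 to 0.825 m from the base axis. Payload 5.4 kg.
Tool frame: the origin (TCP) lies where the fingers leave the gripper's body, on its centre line; the fingertips stand 88 mm ahead of it and the grasp point (between the pads) lies 69 mm ahead of it; y points along the fingers, z is the direction in which the jaws open and shut, and the axes are right-handed (so a half turn about y gives the same grasp; the last joint's range is limited). The gripper opens to 92 mm and grips with 3 to 60 N. Pads are 20 mm wide; open, the fingers measure 128 mm over their backs; the gripper's body (75 mm by 189 mm) begins 69 mm behind the grasp point.
Start: joints at [0.941, 0.158, 1.597, -0, 1.386, -0.21], TCP at [0.234, 0.525, 0.303] pointing down, gripper open.
Joint ranges: [-2.91, 2.91], [-0.94, 2.29], [0.18, 2.7], [-1.29, 4.43], [0.17, 2.64], [-3, 3]. Speed limits (rad/s): [2.57, 2.57, 3.14, 3.14, 3.14, 3.14].

INTERFACE

Orientations are given as a unit quaternion [w, x, y, z].
In Python, from cell import manip gives the robot as it stands. The module is installed in compiled form; this text tells all that it offers.
- The arm moves only by the tool play_rows, never from a script. Its argument "targets" is a list that holds one entry, the list of rows, each a list of 7 numbers: the turn, a rotation vector about the tool's x, y, z in degrees, then the shift along the tool's x, y, z in m, then the gripper command: -1 is shut, 1 is fully open, values between are in proportion. A call has 1 to 5 rows; each row is the pose to reach, as a shift and turn from the pose commanded when the call began, along the tool's axes at that moment; what a row does not reach only later rows make up. A row lasts 1/12 s, in which the tool goes at most 41.7 mm and 7.16 degrees, less where a joint would pass 70% of its speed; a pose out of reach is approached as far as the arm can. A call with a gripper value outside its range is refused whole. The fingers move at their own pace and stop on an object; "force" is the grip in N (left out, the last holds). Time passes only in rows, so rows that repeat a pose let the fingers close. It gives the time, the measured TCP pose, the force and the opening at its end, in the units of the state.
- manip.get_obs(): the state, without advancing time (a new reading comes with each control period).
- manip.capture(name): name is "scene" or "top" or "wrist"; returns the picture (400x640x3 uint8, red, green, blue); there is no depth.
- manip.camera_model(name): a dict with "camera_matrix" (3x3 intrinsics, pixels), "dist" ([k1, k2, p1, p2, k3] as OpenCV has them; the pictures are not rectified), "rvec" (rotation vector, rad) and "tvec" (3), from world to camera coordinates, as OpenCV has them. Camera axes: x right, y down, z forward; pixel columns grow to the right and rows downward; lengths in m; the calibration is good to about 2 mm. A picture is of the moment at which its call begins: read the wrist's pose just before it. camera_model takes no time and is no camera call; for the wrist camera it gives the pose at the moment of the call.
- manip.hand_in(): hands the job in, once; it reports no verdict.
The state is a dict: "t": time; "qpos": joint angles; "qvel": joint speeds; "joint_torque": joint torques, N m; "tool_pos": TCP position; "eef_rot": TCP orientation; "force": force on the tool from outside, world axes, zero at the start; "wrist_torque": the same for the moment, N m; "finger_gap": finger opening in m.
Only numpy, scipy, OpenCV 4.12 (cv2) and the standard library are available. Lean on these libraries where they do the work, as an engineer would, in place of code of your own. Each camera call takes 0.05 s, during which the arm holds its last target. There are 200 camera calls.

## Working session

There is one attempt and no reset: what is moved stays moved. The work goes in short steps, Python scripts to look and compute and a tool call to move; the robot and the scene stay as the last step left them, time stands still between calls to the robot, and variables do not carry over. Pictures are saved under pics/ and viewed, about 8 in all and at most 12, crops included, and the job is handed in when it is done.

Besides the shell and the picture viewer there is one more tool, called after "Emit:" as a command line: name --argument value ..., lists and objects as JSON in quotes. play_rows: Moves the arm, as the interface text tells. Its arguments: {"type":"object","properties":{"targets":{"type":"array"},"force":{"type":"number"}},"required":["targets"]}

```bash
mkdir -p pics
cat > h.py <<'E'
import numpy as np, cv2
from scipy.spatial.transform import Rotation as R
from cell import manip
def cam(n):
    m=manip.camera_model(n); return [np.array(m[k],float) for k in("camera_matrix","dist","rvec","tvec")]
def ray(c,px,z):
    K,d,r,t=c; Rm=cv2.Rodrigues(r)[0]; p=cv2.undistortPoints(np.array([[px]],float),K,d)[0,0]
    o=-Rm.T@t.ravel(); v=Rm.T@np.array([p[0],p[1],1]); return o+v*(z-o[2])/v[2]
def proj(c,P): K,d,r,t=c; return cv2.projectPoints(np.array(P,float).reshape(-1,3),r,t,K,d)[0][:,0]
def save(n,im): cv2.imwrite("pics/"+n,cv2.cvtColor(im,cv2.COLOR_RGB2BGR))
def toolrot(o): q=o["eef_rot"]; return R.from_quat([q[1],q[2],q[3],q[0]])
E
python3 - <<'E'
from h import *
o=manip.get_obs(); print({k:np.round(v,3) for k,v in o.items()}); print(np.round(toolrot(o).as_matrix(),3))
for n in("top","scene"):
    im=manip.capture(n); np.save("pics/"+n+".npy",im); save(n+"0.png",cv2.resize(im,(800,500),interpolation=cv2.INTER_CUBIC)); c=cam(n);print(n,c)
E
```

```text
{'t': np.float64(0.0), 'qpos': array([ 0.941,  0.159,  1.598, -0.   ,  1.386, -0.21 ]), 'qvel': array([-0.   ,  0.   ,  0.002, -0.001,  0.001, -0.   ]), 'joint_torque': array([ 1.0000e-03, -3.8557e+01, -3.2211e+01,  7.0000e-02,  3.8000e-02,
       -0.0000e+00]), 'tool_pos': array([0.234, 0.525, 0.302]), 'eef_rot': array([-0.691,  0.692, -0.148,  0.147]), 'force': array([ 0.049, -0.52 ,  0.482]), 'wrist_torque': array([0.003, 0.026, 0.01 ]), 'finger_gap': np.float64(0.092)}
[[ 0.913 -0.001  0.408]
 [-0.408 -0.002  0.913]
 [-0.    -1.    -0.002]]
top [array([[383.9881041 ,   0.        , 321.58406575],
       [  0.        , 383.9881041 , 196.66959114],
       [  0.        ,   0.        ,   1.        ]]), array([-0.00712167,  0.        ,  0.        ,  0.        ,  0.        ]), array([ 2.14585237, -2.10553768,  0.15243174]), array([0.07389139, 0.56820412, 0.91234186])]
scene [array([[497.82106684,   0.        , 306.11011139],
       [  0.        , 497.82106684, 196.90965072],
       [  0.        ,   0.        ,   1.        ]]), array([-0.14978239,  0.        ,  0.        ,  0.        ,  0.        ]), array([ 1.22256107,  2.05742335, -1.15460265]), array([ 0.22447379, -0.19929267,  1.8229178 ])]
```

View pics/top0.png

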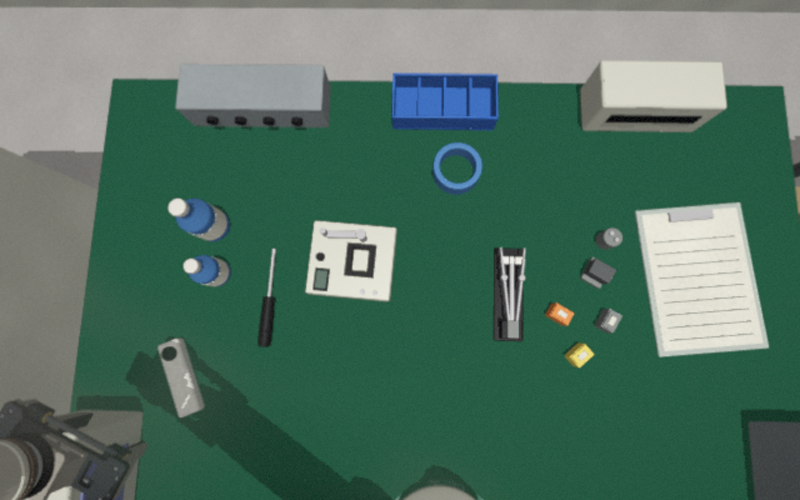

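View pics/scene0.png

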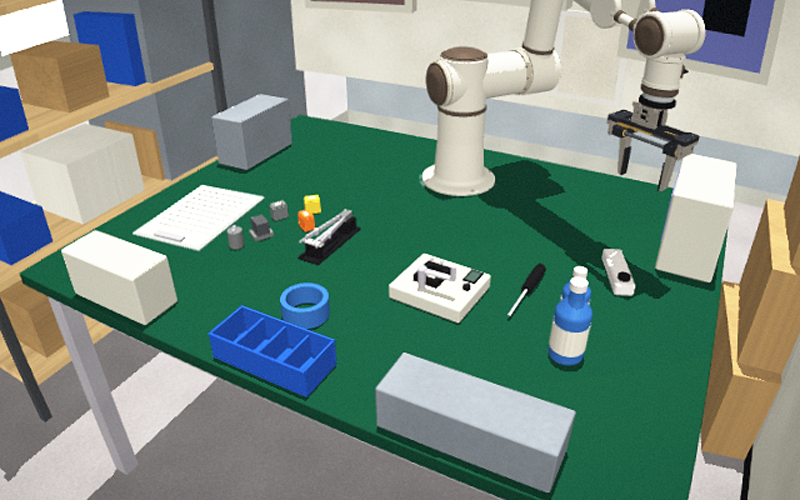

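Top view (800 px wide) shows these candidates:
- (609,320): grey block with a paper label
- (599,272): dark transformer
- (610,238): round can
- (560,314): orange look-alike
- (579,355): yellow look-alike

I choose the grey block at (609,320). The tester is at (352,260), its lever from (362,237) to (324,232), and the tweezers are at (511,290). Next is a close crop to check the choice.

Run:
```python
import numpy as np,cv2
from h import save
im=np.load("pics/top.npy")
a=im[170:300,385:515]; b=im[170:250,238:328]
A=cv2.resize(a,None,fx=4,fy=4,interpolation=cv2.INTER_CUBIC)[:,:]
B=cv2.resize(b,None,fx=4,fy=4,interpolation=cv2.INTER_CUBIC)
# A: x0=385,y0=170 scale 4 ; B (below? side) 
C=np.zeros((520,520+280,3),np.uint8); C[:,:520]=A; b2=cv2.resize(b,None,fx=3.11,fy=3.11,interpolation=cv2.INTER_CUBIC)
C[:b2.shape[0],520:520+b2.shape[1]]=b2[:,:280]; save("crop1.png",C)
```

```text
(no output)
```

View pics/crop1.png

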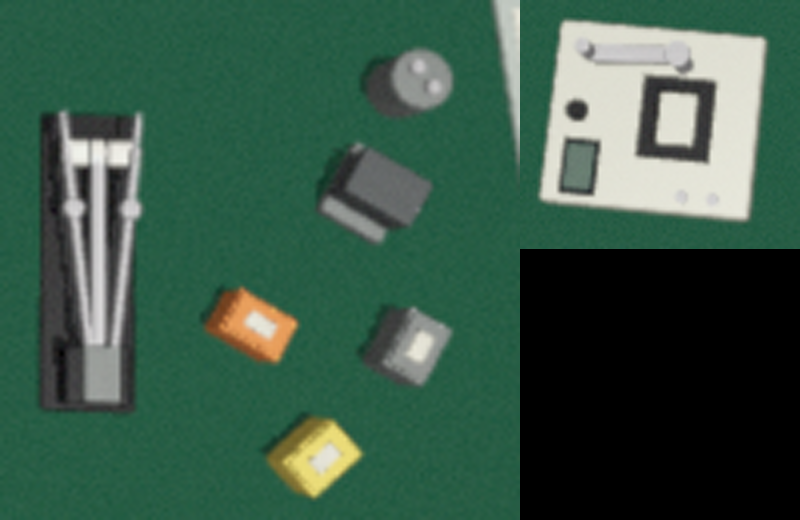

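The grey block at crop (420,346) has a label and four plain upright sides, so it is the module. The orange and yellow ones are the look-alikes.

Run:
```python
from h import *
c=cam("top")
A=lambda x,y,z:ray(c,(385+x/4-.375,170+y/4-.375),z)
B=lambda x,y,z:ray(c,(238+(x-520)/3.11-.34,170+y/3.11-.34),z)
for n,p in dict(mod=A(420,346,.04),m1=A(407,312,.037),m2=A(450,333,.037),m3=A(425,384,.037),m4=A(382,360,.037),can=A(421,79,.045),tr=A(388,188,.046),gl=A(75,209,.052),gr=A(131,209,.052),heel=A(102,374,.05),
 pocket=B(676,120,.042),b1=B(562,21,.034),b2=B(766,38,.034),b3=B(748,219,.034),b4=B(541,201,.034),pin=B(586,46,.1095),piv=B(680,55,.0815),tipL=A(64,113,.046),tipR=A(138,113,.046)).items(): print(n,np.round(p,4))
o=manip.get_obs(); cw=cam("wrist"); Rm=cv2.Rodrigues(cw[2])[0]; print("cam in tool",toolrot(o).inv().apply(-Rm.T@cw[3].ravel()-o["tool_pos"]), toolrot(o).inv().as_matrix()@Rm.T)
```

```text
mod [ 0.4281 -0.3282  0.04  ]
m1 [ 0.4486 -0.3225  0.037 ]
m2 [ 0.4363 -0.3481  0.037 ]
m3 [ 0.4052 -0.3313  0.037 ]
m4 [ 0.4192 -0.3059  0.037 ]
can [ 0.5929 -0.335   0.045 ]
tr [ 0.5239 -0.3109  0.046 ]
gl [ 0.5068 -0.1173  0.052 ]
gr [ 0.5074 -0.1515  0.052 ]
heel [ 0.4074 -0.1326  0.05  ]
pocket [0.5368 0.1688 0.042 ]
b1 [0.6186 0.2669 0.034 ]
b2 [0.607  0.0981 0.034 ]
b3 [0.4589 0.1091 0.034 ]
b4 [0.4701 0.2764 0.034 ]
pin [0.5831 0.2316 0.1095]
piv [0.5826 0.1631 0.0815]
tipL [ 0.5673 -0.1125  0.046 ]
tipR [ 0.5681 -0.1584  0.046 ]
cam in tool [-0.06918856 -0.08227176 -0.00023231] [[-1.40286451e-03  9.68113321e-01  2.50508743e-01]
 [ 1.26121998e-03 -2.50507077e-01  9.68113947e-01]
 [ 9.99998221e-01  1.67407933e-03 -8.69576377e-04]]
```

Emit:
play_rows --targets '[[[0,0,0,0.024,0.002,-0.032,1],[0,0,0,0.048,0.004,-0.064,1],[0,0,0,0.072,0.006,-0.096,1],[0,0,0,0.096,0.008,-0.128,1],[0,0,0,0.12,0.01,-0.16,1]]]' --force 20

```text
t: 0.52
tool_pos: [0.2784, 0.3283, 0.292]
eef_rot: [-0.691, 0.692, -0.147, 0.147]
force: [1.0, -0.3, 0.5]
finger_gap: 0.0918
```

Emit:
play_rows --targets '[[[0,0,0,0.024,0.002,-0.032,1],[0,0,0,0.048,0.004,-0.064,1],[0,0,0,0.072,0.006,-0.096,1],[0,0,0,0.096,0.008,-0.128,1],[0,0,0,0.12,0.01,-0.16,1]]]'

```text
t: 0.93
tool_pos: [0.3227, 0.1334, 0.2824]
eef_rot: [0.692, -0.692, 0.147, -0.147]
force: [0.7, -0.7, -0.2]
finger_gap: 0.092
```

Emit:
play_rows --targets '[[[0,0,0,0.024,0.002,-0.032,1],[0,0,0,0.048,0.004,-0.064,1],[0,0,0,0.072,0.006,-0.096,1],[0,0,0,0.096,0.008,-0.128,1],[0,0,0,0.12,0.01,-0.16,1]]]'

```text
t: 1.35
tool_pos: [0.3672, -0.062, 0.2725]
eef_rot: [0.692, -0.692, 0.147, -0.148]
force: [1.4, 1.2, -0.2]
finger_gap: 0.0918
```

Emit:
play_rows --targets '[[[0,0,0,0.024,0.002,-0.032,1],[0,0,0,0.048,0.004,-0.064,1],[0,0,0,0.072,0.006,-0.096,1],[0,0,0,0.096,0.008,-0.128,1],[0,0,0,0.12,0.01,-0.16,1]]]'

```text
t: 1.77
tool_pos: [0.4116, -0.2571, 0.2621]
eef_rot: [0.692, -0.691, 0.148, -0.147]
force: [0.4, -0.0, 0.6]
finger_gap: 0.092
```

Emit:
play_rows --targets '[[[0,2.5,0,0.022,0.015,-0.029,1],[0,5,0,0.044,0.03,-0.058,1],[0,5,0,0.044,0.03,-0.058,1]]]'

```text
t: 2.02
tool_pos: [0.4273, -0.3299, 0.2276]
eef_rot: [0.685, -0.683, 0.181, -0.177]
force: [-0.4, 1.0, -0.6]
finger_gap: 0.0917
```

```bash
cat > look.py <<'E'
import sys
from h import *
o=manip.get_obs(); c=cam("wrist"); im=manip.capture("wrist")
n=sys.argv[1]; np.savez("pics/"+n+".npz",im=im,K=c[0],d=c[1],r=c[2],t=c[3]); save(n+".png",cv2.resize(im,(800,500),interpolation=cv2.INTER_CUBIC))
T=toolrot(o).as_matrix(); print(o["t"],np.round(o["tool_pos"],4),"jaw deg",np.degrees(np.arctan2(T[1,2],T[0,2])),"tilt",np.round(T[:,1],3),np.round(o["qpos"],3), o["finger_gap"])
E
python3 look.py w1
```

```text
2.0167 [ 0.4273 -0.3299  0.2276] jaw deg 60.61459227137628 tilt [-0.005  0.004 -1.   ] [-8.810e-01  1.420e-01  1.770e+00 -1.000e-03  1.236e+00 -1.938e+00] 0.09174120999584348
```

View pics/w1.png

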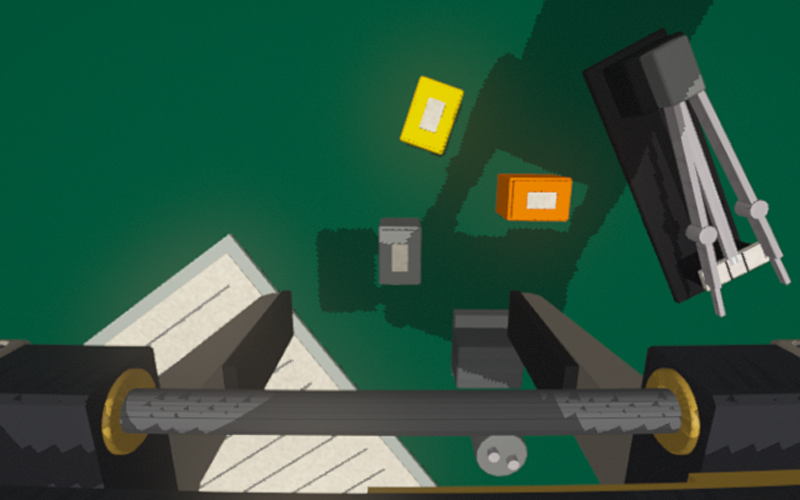

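The module is upright and square to the jaws, with its top face at x 379–421, y 228–285 and its label at (400,258). No other object lies in the fingers' way.

```bash
cat > w.py <<'E'
from h import *
def load(n):
    z=np.load("pics/"+n+".npz"); return (z["K"],z["d"],z["r"],z["t"])
def at(n,x,y,z): return ray(load(n),(x*.8-.1,y*.8-.1),z)
def rel(P): # world offset of point from TCP, in tool axes
    o=manip.get_obs(); return np.round(toolrot(o).inv().apply(np.array(P)-o["tool_pos"]),4)
E
python3 - <<'E'
from w import *
for p in [(400,258,.04),(379,228,.04),(421,228,.04),(421,285,.04),(379,285,.04),(378,219,.036),(420,219,.036)]:
    P=at("w1",*p);print(np.round(P,4),rel(P))
for p in [(541,200,.04),(703,233,.052),(758,209,.052),(670,70,.05)]: print(at("w1",*p))
E
```

```text
[ 0.4297 -0.3315  0.04  ] [ 0.0051  0.1892 -0.0029]
[ 0.4058 -0.3335  0.04  ] [-0.0147  0.1893 -0.0163]
[ 0.419  -0.3101  0.04  ] [-0.0147  0.1893  0.0106]
[ 0.4526 -0.3285  0.04  ] [0.0236 0.1891 0.011 ]
[ 0.439  -0.3527  0.04  ] [ 0.0236  0.189  -0.0168]
[ 0.4009 -0.3317  0.036 ] [-0.0199  0.1933 -0.017 ]
[ 0.4142 -0.308   0.036 ] [-0.0198  0.1934  0.0101]
[ 0.44025676 -0.23523264  0.04      ]
[ 0.50552851 -0.15702458  0.052     ]
[ 0.50836365 -0.12071825  0.052     ]
[ 0.40589517 -0.13988298  0.05      ]
```

Emit:
play_rows --targets '[[[0,0,0,0.0045,0.03,-0.003,0.3],[0,0,0,0.0045,0.065,-0.003,0.3],[0,0,0,0.0045,0.1,-0.003,0.3],[0,0,0,0.0045,0.1185,-0.003,0.3],[0,0,0,0.0045,0.1185,-0.003,0.3]]]'

```text
t: 2.48
tool_pos: [0.4287, -0.3271, 0.1101]
eef_rot: [0.687, -0.683, 0.18, -0.174]
force: [-0.6, 1.2, -0.8]
finger_gap: 0.0608
```

Emit:
play_rows --targets '[[[0,0,0,0,0,0,-1],[0,0,0,0,0,0,-1],[0,0,0,0,0,0,-1],[0,0,0,0,0,0,-1],[0,0,0,0,0,0,-1]]]'

```text
t: 2.9
tool_pos: [0.4315, -0.3314, 0.1157]
eef_rot: [-0.684, 0.685, -0.177, 0.178]
force: [-0.1, -1.5, -0.8]
finger_gap: 0.0286
```

```bash
python3 look.py w2
```

```text
2.9 [ 0.4315 -0.3314  0.1157] jaw deg 60.956820351667325 tilt [ 0.002 -0.002 -1.   ] [-0.877  0.305  1.826 -0.     1.008 -1.941] 0.028648677701836923
```

View pics/w2.png

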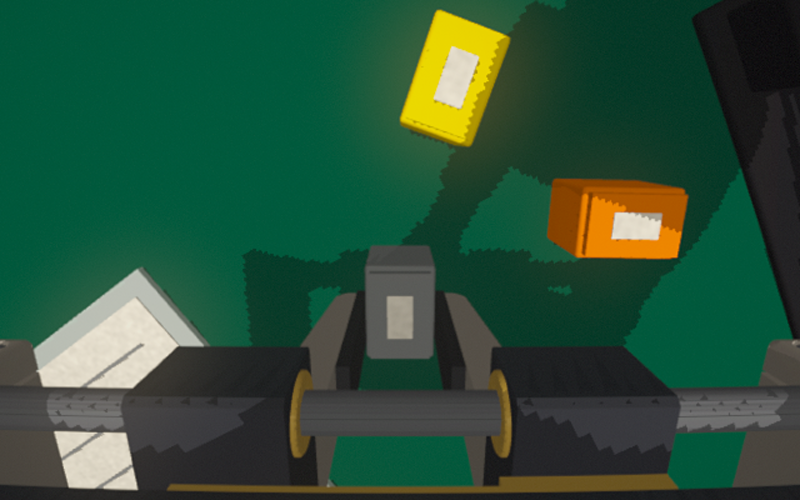

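Emit:
play_rows --targets '[[[0,0,0,0,0,0,-0.1],[0,0,0,0,0,0,-0.1],[0,0,0,0,0.0065,0,-0.1],[0,0,0,0,0.0065,0,-0.1]]]'

```text
t: 3.28
tool_pos: [0.4303, -0.3301, 0.1063]
eef_rot: [0.685, -0.684, 0.178, -0.177]
force: [-0.4, 0.4, -0.4]
finger_gap: 0.0412
```

Emit:
play_rows --targets '[[[0,0,0,0,0,0,-1],[0,0,0,0,0,0,-1],[0,0,0,0,0,0,-1],[0,0,0,0,0,0,-1]]]'

```text
t: 3.62
tool_pos: [0.4308, -0.3307, 0.1076]
eef_rot: [0.685, -0.684, 0.177, -0.177]
force: [-0.4, -0.8, -0.9]
finger_gap: 0.0278
```

Run:
```python
from w import *
for p in [(400,318,.04),(366,272,.04),(433,272,.04),(434,358,.04),(366,358,.04)]:
    P=at("w2",*p);print(np.round(P,4),rel(P))
o=manip.get_obs();print(o["tool_pos"],o["finger_gap"],toolrot(o).as_matrix().round(3))
```

```text
[ 0.43  -0.331  0.04 ] [-0.0006  0.0676 -0.0007]
[ 0.407  -0.3332  0.04  ] [-0.0197  0.0676 -0.0138]
[ 0.4194 -0.3106  0.04  ] [-0.0197  0.0676  0.012 ]
[ 0.452  -0.3274  0.04  ] [0.0169 0.0676 0.0132]
[ 0.4386 -0.3516  0.04  ] [ 0.017   0.0676 -0.0145]
[ 0.43084628 -0.33067858  0.10764271] 0.02776671795995599 [[ 0.874 -0.     0.486]
 [-0.486  0.     0.874]
 [-0.    -1.     0.   ]]
```

Emit:
play_rows --targets '[[[0,0,0,0,-0.035,0,-1],[0,0,0,0,-0.07,0.02,-1],[0,0,0,-0.008,-0.1,0.05,-1],[0,0,0,-0.016,-0.12,0.085,-1],[0,0,0,-0.024,-0.13,0.12,-1]]]'

```text
t: 4.03
tool_pos: [0.4694, -0.2141, 0.2415]
eef_rot: [-0.684, 0.685, -0.176, 0.18]
force: [1.2, -0.0, -1.3]
finger_gap: 0.0278
```

Emit:
play_rows --targets '[[[0,0,0,-0.008,0,0.038,-1],[0,0,0,-0.016,0,0.076,-1],[0,0,0,-0.024,0,0.114,-1],[0,0,0,-0.032,0,0.152,-1],[0,0,0,-0.04,0,0.19,-1]]]'

```text
t: 4.45
tool_pos: [0.5256, -0.0267, 0.2379]
eef_rot: [-0.684, 0.685, -0.177, 0.178]
force: [0.3, -0.6, -0.9]
finger_gap: 0.0284
```

Emit:
play_rows --targets '[[[0,-6,0,-0.01,0,0.04,-1],[0,-12,0,-0.02,0,0.08,-1],[0,-18,0,-0.03,0,0.12,-1],[0,-25,0,-0.036,0,0.16,-1],[0,-25,0,-0.04,0,0.199,-1]]]'

```text
t: 4.87
tool_pos: [0.587, 0.1672, 0.2377]
eef_rot: [0.707, -0.707, 0.023, -0.023]
force: [0.9, -0.1, -0.6]
finger_gap: 0.0275
```

Emit:
play_rows --targets '[[[0,0,0,0,0,0,-1],[0,0,0,0,0,0,-1],[0,0,0,0,0,0,-1]]]'

```text
t: 5.12
tool_pos: [0.5868, 0.1645, 0.2374]
eef_rot: [-0.706, 0.707, -0.025, 0.025]
force: [0.3, -0.9, 0.3]
finger_gap: 0.0277
```

```bash
python3 look.py w3
```

```text
5.1167 [0.5868 0.1645 0.2374] jaw deg 85.96536138426492 tilt [-0.001 -0.001 -1.   ] [ 7.600e-02  3.010e-01  1.562e+00 -1.000e-03  1.280e+00 -1.425e+00] 0.027679454455898124
```

View pics/w3.png

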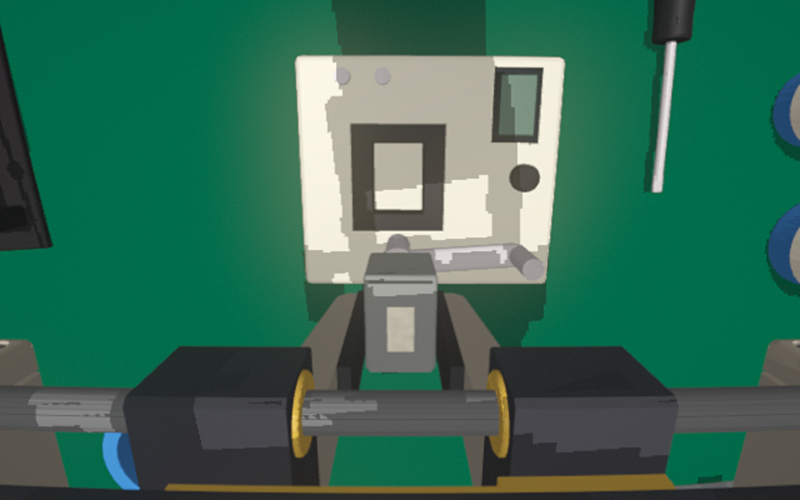

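The pocket block is in clear view at x 351–445, y 124–231, with its opening around (398,177). The lever pin is at (530,262). I'll take one enlarged crop for the fit.

Run:
```python
from h import *
im=np.load("pics/w3.npz")["im"]
f=lambda a,s:cv2.resize(a,None,fx=s,fy=s,interpolation=cv2.INTER_CUBIC)
C=np.zeros((600,800,3),np.uint8)
a=f(im[90:190,275:365],6)[:600,:460]; b=f(im[195:305,283:355],4)[:600,:340]
C[:a.shape[0],:a.shape[1]]=a[:,:460]; C[:b.shape[0],460:460+b.shape[1]]=b; save("crop2.png",C)
```

```text
(no output)
```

View pics/crop2.png

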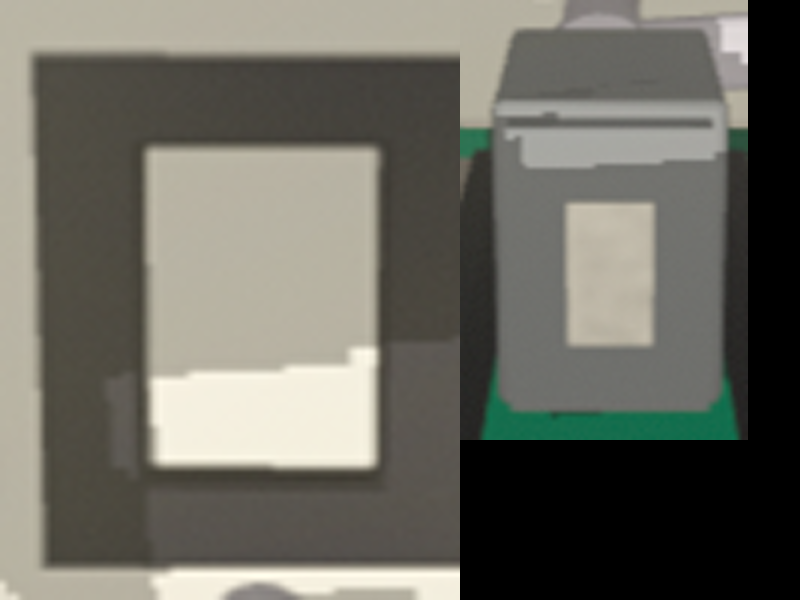

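Run:
```python
from w import *
from scipy.optimize import least_squares
c=load("w3")
n=lambda x,y:(275+(x+.5)/6-.5,90+(y+.5)/6-.5)
obs=[];P=[]
# tester frame rel. pocket centre; image up = -x, image left = -y ... (right=+y)
for (x,y),p in zip([(33,55),(44,566)],[(-.033,-.029,.05),(.033,-.029,.05)]): obs.append(n(x,y));P.append(p)
for (x,y),p in zip([(446,124),(444,231)],[(-.033,.029,.05),(.033,.029,.05)]): obs.append((x*.8-.1,y*.8-.1));P.append(p)
for (x,y),p in zip([(145,147),(379,147),(379,468),(151,468)],[(-.0215,-.0155,.034),(-.0215,.0155,.034),(.0215,.0155,.034),(.0215,-.0155,.034)]): obs.append(n(x,y));P.append(p)
P=np.array(P);obs=np.array(obs)
def f(v,full=False):
    q=P.copy(); cs,s=np.cos(v[2]),np.sin(v[2]); q[:,0]=v[0]+cs*P[:,0]-s*P[:,1]; q[:,1]=v[1]+s*P[:,0]+cs*P[:,1]
    return (proj(c,q)-obs).ravel()
r=least_squares(f,[.537,.168,-.07]); print(r.x,np.degrees(r.x[2]),r.fun.reshape(-1,2).round(1))
print("pocket rel tool",rel([r.x[0],r.x[1],.034]))
# module top face corners (z = TCP -.0676), chamfer-inset top 36x24
m=lambda x,y:(283+(x-460+.5)/4-.5,195+(y+.5)/4-.5)
o=manip.get_obs(); zt=o["tool_pos"][2]-.0676
for p in [(500,122),(722,122),(720,408),(502,408),(611,275)]: print(rel(ray(c,m(*p),zt)))
for p in [(513,32),(706,32)]: print("bot",rel(ray(c,m(*p),zt-.04)))
pin=at("w3",530,268,.1095); print("pin",pin, "pivotpost",at("w3",398,242,.09))
```

```text
[ 0.53922393  0.16564131 -0.07000294] -4.010873074288483 [[-0.1 -0. ]
 [ 0.3  0.6]
 [ 0.1 -0.3]
 [-0.4 -0.1]
 [ 0.6  0.3]
 [-0.   0.3]
 [-0.7 -0.3]
 [ 0.3 -0.4]]
pocket rel tool [-0.0475  0.2035 -0.0016]
[-0.0199  0.0676 -0.0127]
[-0.0199  0.0676  0.0128]
[0.0166 0.0676 0.0134]
[ 0.0167  0.0676 -0.0131]
[-0.0009  0.0676  0.0001]
bot [-0.0201  0.1076 -0.014 ]
bot [-0.0202  0.1076  0.0136]
pin [0.58408027 0.23045686 0.1095    ] pivotpost [0.57033137 0.16363543 0.09      ]
```

Emit:
play_rows --targets '[[[0,0,0,-0.025,0,-0.001,-1],[0,0,0,-0.0465,0.01,-0.0016,-1],[0,0,0,-0.0465,0.04,-0.0016,-1],[0,0,0,-0.0465,0.065,-0.0016,-1],[0,0,0,-0.0465,0.072,-0.0016,-1]]]'

```text
t: 5.58
tool_pos: [0.5378, 0.1648, 0.162]
eef_rot: [-0.706, 0.707, -0.028, 0.023]
force: [-0.4, -0.2, -1.9]
finger_gap: 0.0275
```

Emit:
play_rows --targets '[[[0,0,0,0,0,0,-1],[0,0,0,0,0.004,0,-1],[0,0,0,0,0.008,0,-1],[0,0,0,0,0.011,0,-1],[0,0,0,0,0.011,0,-1]]]'

```text
t: 6.0
tool_pos: [0.541, 0.1664, 0.1551]
eef_rot: [0.707, -0.707, 0.025, -0.025]
force: [-0.0, -0.3, -0.9]
finger_gap: 0.0278
```

Emit:
play_rows --targets '[[[0,0,0,0,0.004,0,-1],[0,0,0,0,0.008,0,-1],[0,0,0,0,0.0125,0,-1],[0,0,0,0,0.0125,0,-1]]]'

```text
t: 6.33
tool_pos: [0.5406, 0.1664, 0.1416]
eef_rot: [-0.707, 0.707, -0.025, 0.025]
force: [-0.8, -0.1, -1.1]
finger_gap: 0.0277
```

Emit:
play_rows --targets '[[[0,0,0,0,0.001,0,-1],[0,0,0,0,0.0015,0,-1],[0,0,0,0,0.0015,0,-1]]]'

```text
t: 6.58
tool_pos: [0.5406, 0.1665, 0.1413]
eef_rot: [-0.707, 0.707, -0.025, 0.025]
force: [-2.5, -0.8, 4.7]
finger_gap: 0.0278
```

Contact force rose at the expected depth, so I release, rise and check.

Emit:
play_rows --targets '[[[0,0,0,0,0,0,0.2],[0,0,0,0,0,0,0.2],[0,0,0,0,0,0,0.2],[0,0,0,0,0,0,0.2]]]'

```text
t: 6.92
tool_pos: [0.5405, 0.1664, 0.1405]
eef_rot: [-0.707, 0.707, -0.025, 0.025]
force: [-0.0, -0.0, 0.5]
finger_gap: 0.0523
```

Emit:
play_rows --targets '[[[0,0,0,0,-0.03,0,0.2],[0,0,0,0,-0.065,0,0.2],[0,0,0,0.02,-0.09,0.01,0.2],[0,0,0,0.039,-0.09,0.03,0.2],[0,0,0,0.039,-0.09,0.03,0.2]]]'

```text
t: 7.33
tool_pos: [0.585, 0.1955, 0.2332]
eef_rot: [0.707, -0.706, 0.022, -0.027]
force: [0.1, 0.8, -0.7]
finger_gap: 0.0552
```

Emit:
play_rows --targets '[[[0,0,0,0,0,0,0.2],[0,0,0,0,0,0,0.2]]]'

```text
t: 7.5
tool_pos: [0.5809, 0.1934, 0.2297]
eef_rot: [-0.706, 0.707, -0.026, 0.024]
force: [-0.1, 0.1, -0.0]
finger_gap: 0.0554
```

```bash
python3 look.py w4
```

```text
7.5 [0.5809 0.1934 0.2297] jaw deg 85.9614970284164 tilt [-0.002 -0.001 -1.   ] [ 0.124  0.316  1.559 -0.     1.269 -1.376] 0.05541161554941095
```

View pics/w4.png

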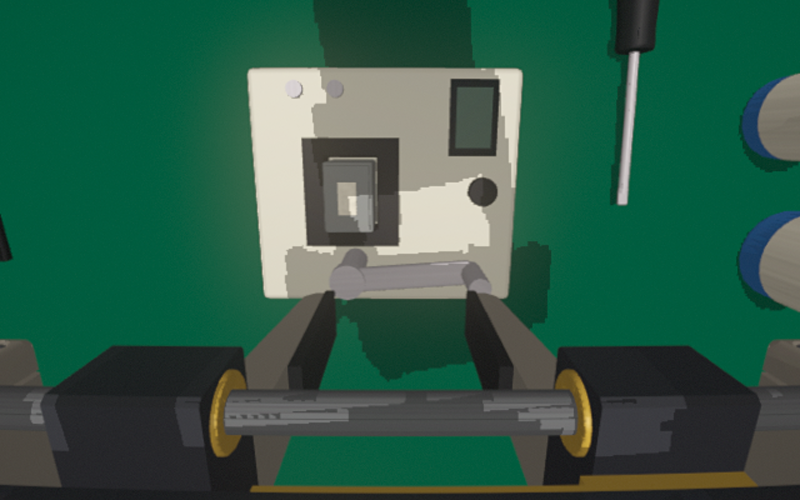

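The module is seated in the pocket at (350,197). The lever pin's top is near (481,287) and its pivot is at (348,282), not yet shut.

Run:
```python
from w import *
for p in [(481,287,.1095),(467,268,.0815),(348,282,.0815),(350,197,.074)]:
    P=at("w4",*p); print(P,rel(P))
print(at("w3",534,270,.1095))
print("target",rel([.584,.2318,.0975]))
```

```text
[0.58368807 0.23271644 0.1095    ] [0.0005 0.12   0.0397]
[0.58185595 0.22996353 0.0815    ] [-0.0011  0.1481  0.0368]
[0.58548394 0.16271844 0.0815    ] [ 0.0073  0.1481 -0.03  ]
[0.53868699 0.16757893 0.074     ] [-0.0397  0.1557 -0.0285]
[0.58529334 0.23252102 0.1095    ]
target [0.0009 0.132  0.0388]
```

Emit:
play_rows --targets '[[[0,0,0,0.001,0,0.039,-0.1],[0,0,0,0.001,0.02,0.039,-0.1],[0,0,0,0.001,0.045,0.039,-0.1],[0,0,0,0.001,0.055,0.039,-0.1],[0,0,0,0.001,0.055,0.039,-0.1]]]' --force 8

```text
t: 7.97
tool_pos: [0.5827, 0.2316, 0.1718]
eef_rot: [-0.706, 0.707, -0.028, 0.022]
force: [0.0, -0.4, 0.4]
finger_gap: 0.0412
```

Emit:
play_rows --targets '[[[0,0,0,0,0,0,-1],[0,0,0,0,0,0,-1],[0,0,0,0,0,0,-1],[0,0,0,0,0,0,-1],[0,0,0,0,0,0,-1]]]'

```text
t: 8.38
tool_pos: [0.586, 0.2327, 0.1769]
eef_rot: [0.707, -0.706, 0.024, -0.026]
force: [0.5, -1.9, 1.1]
finger_gap: 0.0114
```

Run:
```python
from w import *
o=manip.get_obs();print(o["tool_pos"],o["finger_gap"],o["force"])
T=toolrot(o); pv=np.array([.5851,.1624]); p0=np.array([.5840,.2324])  # cmd ref = pin pos
a0=np.arctan2(*(p0-pv)[::-1]); e=np.radians(176)
for a in np.linspace(a0,e,14): 
    p=pv+.07*np.array([np.cos(a),np.sin(a)]); d=np.r_[p-p0,0]; print(np.round(np.degrees(a)),T.inv().apply(d).round(4))
```

```text
[0.58600021 0.23273144 0.17691579] 0.011368816154494832 [ 0.54247291 -1.92518178  1.11207471]
91.0 [ 0. -0. -0.]
97.0 [-0.0079 -0.     -0.0012]
104.0 [-0.0156 -0.     -0.0032]
111.0 [-0.0231 -0.0001 -0.0061]
117.0 [-0.0301 -0.0001 -0.0098]
124.0 [-0.0367 -0.0001 -0.0144]
130.0 [-0.0428 -0.0001 -0.0196]
137.0 [-0.0482 -0.0001 -0.0255]
143.0 [-0.0529 -0.0002 -0.032 ]
150.0 [-0.0568 -0.0002 -0.0389]
156.0 [-0.0599 -0.0002 -0.0463]
163.0 [-0.0621 -0.0002 -0.054 ]
169.0 [-0.0635 -0.0002 -0.0619]
176.0 [-0.0639 -0.0002 -0.0698]
```

Emit:
play_rows --targets '[[[0,0,0,-0.008,0,-0.001,-1],[0,0,0,-0.0156,0,-0.003,-1],[0,0,0,-0.023,0,-0.006,-1],[0,0,0,-0.03,0,-0.01,-1],[0,0,0,-0.0367,0,-0.0144,-1]]]'

```text
t: 8.8
tool_pos: [0.5464, 0.2223, 0.1767]
eef_rot: [0.708, -0.705, 0.025, -0.025]
force: [-3.7, 7.3, 6.4]
finger_gap: 0.0119
```

Emit:
play_rows --targets '[[[0,0,0,-0.006,0,-0.005,-1],[0,0,0,-0.0115,0,-0.011,-1],[0,0,0,-0.016,0,-0.0176,-1],[0,0,0,-0.02,0,-0.0245,-1],[0,0,0,-0.023,0,-0.032,-1]]]'

```text
t: 9.22
tool_pos: [0.5201, 0.191, 0.1758]
eef_rot: [0.707, -0.706, 0.026, -0.023]
force: [-2.8, 2.3, 4.8]
finger_gap: 0.0114
```

Emit:
play_rows --targets '[[[0,0,0,-0.0022,0,-0.0076,-1],[0,0,0,-0.0036,0,-0.0155,-1],[0,0,0,-0.004,0,-0.0235,-1],[0,0,0,-0.004,0,-0.0255,-1],[0,0,0,-0.004,0,-0.0255,-1]]]'

```text
t: 9.63
tool_pos: [0.5157, 0.167, 0.1756]
eef_rot: [0.709, -0.704, 0.026, -0.025]
force: [-3.9, 12.5, 3.2]
finger_gap: 0.0116
```

Emit:
play_rows --targets '[[[0,0,0,0,0,-0.0015,-1],[0,0,0,0,0,-0.0015,-1]]]'

```text
t: 9.8
tool_pos: [0.5156, 0.1662, 0.1756]
eef_rot: [0.709, -0.704, 0.026, -0.025]
force: [-3.1, 16.0, 3.7]
finger_gap: 0.0129
```

Emit:
play_rows --targets '[[[0,0,0,0,0,0.001,-0.2],[0,0,0,0,0,0.001,-0.2],[0,0,0,0,0,0.001,-0.2],[0,0,0,0,-0.03,0.001,-0.2],[0,0,0,0,-0.06,0.001,-0.2]]]'

```text
t: 10.22
tool_pos: [0.5153, 0.1637, 0.234]
eef_rot: [-0.706, 0.707, -0.027, 0.023]
force: [1.4, -0.2, 0.4]
finger_gap: 0.0367
```

Emit:
play_rows --targets '[[[0,-0.6,0,0.003,-0.005,-0.04,1],[0,-1.2,0,0.006,-0.005,-0.08,1],[0,-1.8,0,0.01,-0.005,-0.12,1],[0,-2.4,0,0.015,-0.005,-0.16,1],[0,-3,0,0.02,-0.005,-0.2,1]]]'

```text
t: 10.63
tool_pos: [0.522, -0.0388, 0.2407]
eef_rot: [-0.707, 0.707, -0.006, 0.006]
force: [0.6, 1.2, 0.1]
finger_gap: 0.0681
```

Emit:
play_rows --targets '[[[0,0,0,0.005,0,-0.035,1],[0,0,0,0.01,0,-0.07,1],[0,0,0,0.015,0,-0.1,1],[0,0,0,0.015,0,-0.1,1],[0,0,0,0.015,0,-0.1,1]]]'

```text
t: 11.05
tool_pos: [0.5353, -0.1385, 0.2404]
eef_rot: [-0.707, 0.707, -0.008, 0.008]
force: [0.1, 0.2, -0.9]
finger_gap: 0.0917
```

```bash
python3 look.py w5
python3 - <<'E'
from h import *
im=manip.capture("top"); a=cv2.resize(im[165:255,235:330],None,fx=4,fy=4,interpolation=cv2.INTER_CUBIC)
w=np.load("pics/w5.npz")["im"]; C=np.zeros((500,800,3),np.uint8)
C[:]=cv2.resize(w,(800,500),interpolation=cv2.INTER_CUBIC); s=cv2.resize(a,None,fx=.5,fy=.5); C[500-s.shape[0]:,:s.shape[1]]=s; save("w5b.png",C)
E
```

```text
11.05 [ 0.5353 -0.1385  0.2404] jaw deg 88.74841500623292 tilt [-0.001 -0.    -1.   ] [-4.710e-01  1.570e-01  1.725e+00 -1.000e-03  1.260e+00 -2.020e+00] 0.09173731001217392
```

View pics/w5b.png

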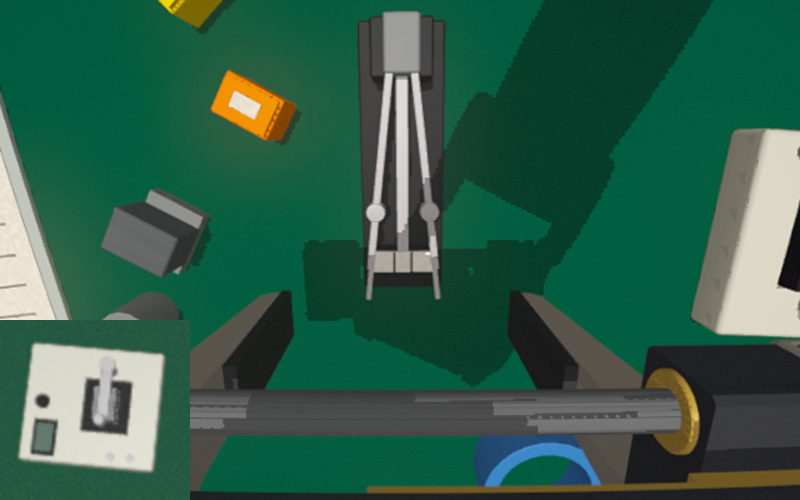

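The inset shows the lever shut over the module. The finger grips are at (375,212) and (429,212), and the tweezers lie along the image's vertical.

Run:
```python
from w import *
for p in [(375,212,.052),(429,212,.052),(402,43,.055),(369,298,.0455),(439,298,.0455),(403,250,.04)]:
    P=at("w5",*p); print(P.round(4),rel(P))
```

```text
[ 0.5084 -0.1548  0.052 ] [-0.0264  0.1883 -0.0192]
[ 0.5091 -0.1205  0.052 ] [-0.0263  0.1884  0.0152]
[ 0.41   -0.1357  0.055 ] [-0.1251  0.1854 -0.0019]
[ 0.5687 -0.1614  0.0455] [ 0.034   0.1948 -0.0246]
[ 0.5697 -0.1135  0.0455] [0.0341 0.1948 0.0233]
[ 0.5367 -0.1375  0.04  ] [ 0.0015  0.2003 -0.0013]
```

Emit:
play_rows --targets '[[[0,0,0,-0.0265,0.01,-0.0015,0.6],[0,0,0,-0.0265,0.045,-0.0015,0.6],[0,0,0,-0.0265,0.08,-0.0015,0.6],[0,0,0,-0.0265,0.11,-0.0015,0.6],[0,0,0,-0.0265,0.1245,-0.0015,0.6]]]' --force 25

```text
t: 11.57
tool_pos: [0.5067, -0.1349, 0.1123]
eef_rot: [0.708, -0.706, 0.008, -0.004]
force: [-0.5, -0.8, -0.6]
finger_gap: 0.0734
```

Emit:
play_rows --targets '[[[0,0,0,0,0,0,0.1],[0,0,0,0,0,0,0.1],[0,0,0,0,0,0,0.1],[0,0,0,0,0,0,0.1]]]'

```text
t: 11.9
tool_pos: [0.5104, -0.1377, 0.1182]
eef_rot: [-0.706, 0.708, -0.005, 0.007]
force: [0.4, -0.2, -0.4]
finger_gap: 0.0508
```

Emit:
play_rows --targets '[[[0,0,0,0,0,0,0],[0,0,0,0,0,0,-0.05],[0,0,0,0,0,0,-0.1],[0,0,0,0,0,0,-0.15],[0,0,0,0,0,0,-0.15]]]'

```text
t: 12.32
tool_pos: [0.5107, -0.1381, 0.1177]
eef_rot: [-0.707, 0.708, -0.005, 0.008]
force: [4.4, 0.9, 7.0]
finger_gap: 0.0391
```

Emit:
play_rows --targets '[[[0,0,0,0,0,0,-0.2],[0,0,0,0,0,0,-0.25],[0,0,0,0,0,0,-0.29],[0,0,0,0,0,0,-0.33],[0,0,0,0,0,0,-0.33]]]'

```text
t: 12.73
tool_pos: [0.5108, -0.1382, 0.1177]
eef_rot: [-0.706, 0.708, -0.005, 0.008]
force: [4.5, 0.8, 6.6]
finger_gap: 0.031
```

Emit:
play_rows --targets '[[[0,0,0,0,0,0,-0.35],[0,0,0,0,0,0,-0.37],[0,0,0,0,0,0,-0.38],[0,0,0,0,0,0,-0.38],[0,0,0,0,0,0,-0.38]]]'

```text
t: 13.15
tool_pos: [0.5108, -0.1382, 0.1177]
eef_rot: [-0.706, 0.708, -0.005, 0.008]
force: [3.6, -0.2, 5.5]
finger_gap: 0.028
```

Emit:
play_rows --targets '[[[0,0,0,0,-0.003,0,-0.38],[0,0,0,0,-0.01,0,-0.38],[0,0,0,0,-0.02,0,-0.38],[0,0,0,0,-0.034,0,-0.38],[0,0,0,0,-0.048,0,-0.38]]]'

```text
t: 13.57
tool_pos: [0.5084, -0.1372, 0.1646]
eef_rot: [0.707, -0.707, 0.007, -0.006]
force: [0.7, -0.3, -0.9]
finger_gap: 0.0287
```

Emit:
play_rows --targets '[[[0,0,0,0,-0.018,0,-0.38],[0,0,0,0,-0.036,0,-0.38],[0,0,0,0,-0.054,0,-0.38],[0,0,0,0,-0.072,0,-0.38],[0,0,0,0,-0.09,0,-0.38]]]'

```text
t: 13.98
tool_pos: [0.5086, -0.1373, 0.2554]
eef_rot: [0.707, -0.707, 0.007, -0.006]
force: [1.4, -1.2, -1.0]
finger_gap: 0.0286
```

Emit:
play_rows --targets '[[[0,0,0,0,-0.012,0,-0.38],[0,0,0,0,-0.02,0,-0.38],[0,0,0,0,-0.025,0,-0.38],[0,0,0,0,-0.027,0,-0.38],[0,0,0,0,-0.027,0,-0.38]]]'

```text
t: 14.4
tool_pos: [0.509, -0.1374, 0.2809]
eef_rot: [0.707, -0.707, 0.007, -0.006]
force: [-0.3, -0.8, -1.3]
finger_gap: 0.0287
```

```bash
python3 look.py w6
python3 - <<'E'
from h import *
im=manip.capture("scene"); w=np.load("pics/w6.npz")["im"]
c=cam("scene"); o=manip.get_obs(); u,v=proj(c,o["tool_pos"]-[0,0,.069])[0].astype(int)
C=np.zeros((600,800,3),np.uint8); a=cv2.resize(w[110:310,200:440],(480,400),interpolation=cv2.INTER_CUBIC); C[:400,:480]=a
b=cv2.resize(im[max(v-40,0):max(v-40,0)+80,u-40:u+40],(320,320),interpolation=cv2.INTER_CUBIC); C[:320,480:]=b
save("c6.png",C[:420]); print(u,v)
E
```

```text
14.4 [ 0.509  -0.1374  0.2809] jaw deg 88.94629187582996 tilt [-0.001  0.    -1.   ] [-0.493  0.052  1.755 -0.     1.334 -2.045] 0.028703859287739022
254 135
```

View pics/c6.png

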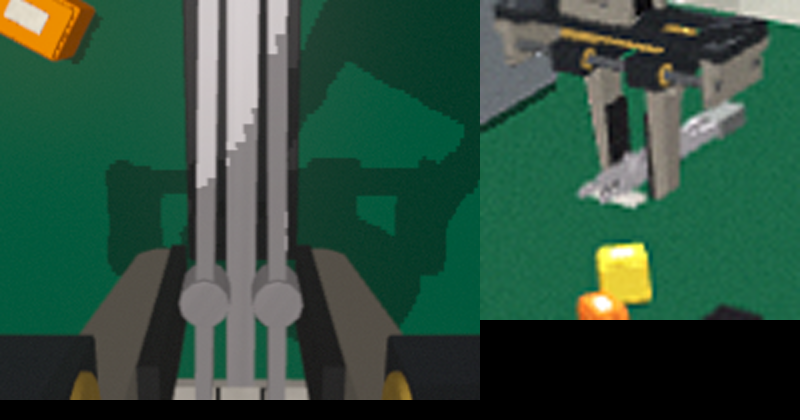

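The tweezers are held level and clear of the rest. The bosses are at (204,303) and (278,303) in the crop, with the scale bar at the bottom edge. I'll check the gap on the scale.

Run:
```python
from w import *
w=np.load("pics/w6.npz")["im"]; save("c7.png",cv2.resize(w[250:350,270:370],(600,600),interpolation=cv2.INTER_CUBIC))
c=load("w6"); z=.2809-.069+.003
for zz in (z,z+.004): 
    a=ray(c,(200+204/2,110+303/2),zz);b=ray(c,(200+278/2,110+303/2),zz);print(np.linalg.norm(a-b),rel(a),rel(b))
```

```text
0.01728110839063019 [-0.0022  0.0653 -0.0093] [-0.0023  0.0653  0.008 ]
0.016815143905103986 [-0.004   0.0613 -0.009 ] [-0.0041  0.0613  0.0078]
```

View pics/c7.png

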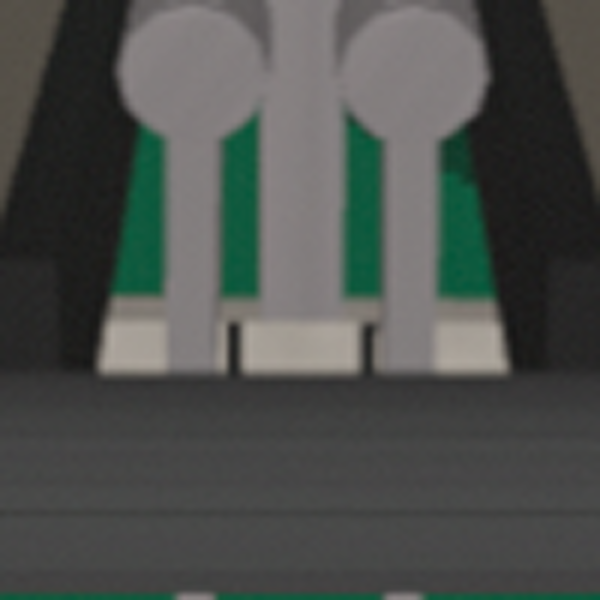

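The arms' inner edges (217 and 386) stand just outside the lines' outer edges (229 and 374), so the gap is about 1.5–2 mm too wide. I'll close slightly and hold.

Emit:
play_rows --targets '[[[0,0,0,0,0,0,-0.385],[0,0,0,0,0,0,-0.39],[0,0,0,0,0,0,-0.395],[0,0,0,0,0,0,-0.4],[0,0,0,0,0,0,-0.4]]]'

```text
t: 14.92
tool_pos: [0.5092, -0.1375, 0.2811]
eef_rot: [0.707, -0.707, 0.007, -0.006]
force: [0.2, -0.5, -0.8]
finger_gap: 0.0275
```

Emit:
play_rows --targets '[[[0,0,0,0,0,0,-0.4],[0,0,0,0,0,0,-0.4],[0,0,0,0,0,0,-0.4],[0,0,0,0,0,0,-0.4],[0,0,0,0,0,0,-0.4]]]'

```text
t: 15.33
tool_pos: [0.5092, -0.1375, 0.2812]
eef_rot: [-0.707, 0.707, -0.006, 0.006]
force: [-0.4, -0.4, -0.5]
finger_gap: 0.0277
```

```bash
python3 look.py w7
python3 - <<'E'
from w import *
w=np.load("pics/w7.npz")["im"]; top=manip.capture("top"); C=np.zeros((600,800,3),np.uint8)
C[:,:600]=cv2.resize(w[250:350,270:370],(600,600),interpolation=cv2.INTER_CUBIC); C[:190,600:]=cv2.resize(top[165:255,235:330],(200,190)); save("c8.png",C)
E
```

```text
15.3333 [ 0.5092 -0.1375  0.2812] jaw deg 88.94836270537931 tilt [ 0. -0. -1.] [-0.493  0.052  1.755 -0.     1.334 -2.045] 0.027679404009660083
```

View pics/c8.png

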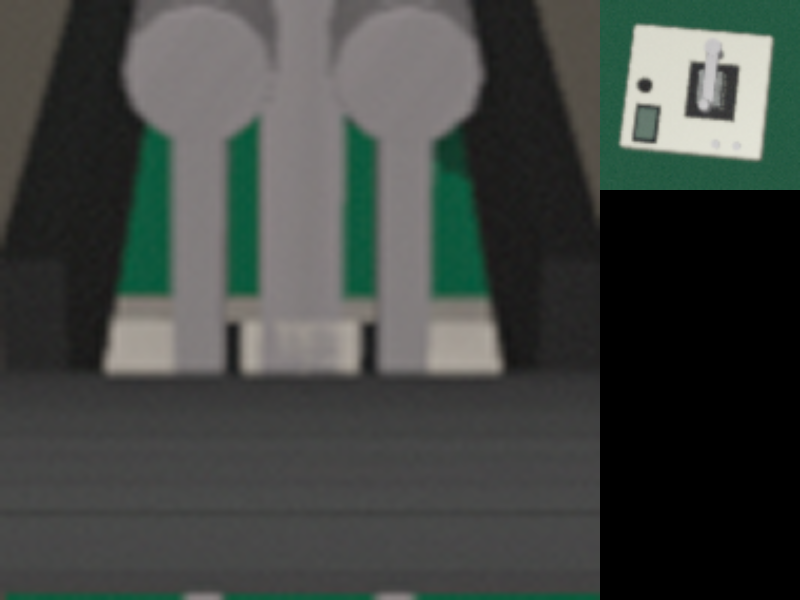

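The arms' inner edges (225 and 378) have just met the lines' outer edges (about 229 and 374), which is the marked gap. The lever is still shut. I'll hold there.

Emit:
play_rows --targets '[[[0,0,0,0,0,0,-0.4],[0,0,0,0,0,0,-0.4],[0,0,0,0,0,0,-0.4],[0,0,0,0,0,0,-0.4],[0,0,0,0,0,0,-0.4]]]'

```text
t: 15.85
tool_pos: [0.5092, -0.1375, 0.2812]
eef_rot: [0.707, -0.707, 0.007, -0.006]
force: [-1.2, -0.2, -1.0]
finger_gap: 0.0273
```

Emit:
play_rows --targets '[[[0,0,0,0,0,0,-0.4],[0,0,0,0,0,0,-0.4],[0,0,0,0,0,0,-0.4],[0,0,0,0,0,0,-0.4],[0,0,0,0,0,0,-0.4]]]'

```text
t: 16.27
tool_pos: [0.5092, -0.1375, 0.2812]
eef_rot: [0.707, -0.707, 0.006, -0.007]
force: [0.1, 0.7, -0.4]
finger_gap: 0.0276
```

Emit:
play_rows --targets '[[[0,0,0,0,0,0,-0.4],[0,0,0,0,0,0,-0.4],[0,0,0,0,0,0,-0.4],[0,0,0,0,0,0,-0.4],[0,0,0,0,0,0,-0.4]]]'

```text
t: 16.68
tool_pos: [0.5092, -0.1375, 0.2812]
eef_rot: [-0.707, 0.707, -0.006, 0.007]
force: [0.9, 0.3, -1.3]
finger_gap: 0.0278
```

Emit:
play_rows --targets '[[[0,0,0,0,0,0,-0.4],[0,0,0,0,0,0,-0.4],[0,0,0,0,0,0,-0.4],[0,0,0,0,0,0,-0.4],[0,0,0,0,0,0,-0.4]]]'

```text
t: 17.1
tool_pos: [0.5092, -0.1375, 0.2812]
eef_rot: [-0.707, 0.707, -0.006, 0.007]
force: [-0.6, 0.7, -0.6]
finger_gap: 0.0277
```

Emit:
play_rows --targets '[[[0,0,0,0,0,0,-0.4],[0,0,0,0,0,0,-0.4],[0,0,0,0,0,0,-0.4],[0,0,0,0,0,0,-0.4],[0,0,0,0,0,0,-0.4]]]'

```text
t: 17.52
tool_pos: [0.5092, -0.1375, 0.2812]
eef_rot: [0.707, -0.707, 0.006, -0.007]
force: [-1.1, -0.0, -0.3]
finger_gap: 0.0278
```

Emit:
play_rows --targets '[[[0,0,0,0,0,0,-0.4],[0,0,0,0,0,0,-0.4],[0,0,0,0,0,0,-0.4],[0,0,0,0,0,0,-0.4],[0,0,0,0,0,0,-0.4]]]'

```text
t: 17.93
tool_pos: [0.5092, -0.1375, 0.2812]
eef_rot: [0.707, -0.707, 0.006, -0.006]
force: [0.5, 0.1, -1.1]
finger_gap: 0.028
```

Emit:
play_rows --targets '[[[0,0,0,0,0,0,-0.4],[0,0,0,0,0,0,-0.4],[0,0,0,0,0,0,-0.4],[0,0,0,0,0,0,-0.4],[0,0,0,0,0,0,-0.4]]]'

```text
t: 18.35
tool_pos: [0.5092, -0.1375, 0.2812]
eef_rot: [0.707, -0.707, 0.007, -0.006]
force: [0.3, 0.4, -0.5]
finger_gap: 0.0279
```

Emit:
play_rows --targets '[[[0,0,0,0,0,0,-0.4],[0,0,0,0,0,0,-0.4],[0,0,0,0,0,0,-0.4],[0,0,0,0,0,0,-0.4],[0,0,0,0,0,0,-0.4]]]'

```text
t: 18.77
tool_pos: [0.5092, -0.1375, 0.2812]
eef_rot: [-0.707, 0.707, -0.006, 0.007]
force: [-0.1, 0.3, -1.6]
finger_gap: 0.0276
```

Run:
```python
from h import *
w=manip.capture("wrist"); w0=np.load("pics/w7.npz")["im"]; print("mean diff to w7 in arm crop",np.abs(w[250:312,290:350].astype(int)-w0[250:312,290:350]).mean())
o=manip.get_obs(); print(o["t"],o["tool_pos"],o["finger_gap"]); print(manip.hand_in())
```

```text
mean diff to w7 in arm crop 0.9977598566308243
18.8167 [ 0.50918425 -0.13748239  0.28118837] 0.0277130130061777
the job is handed in; nothing more can be done
None
```

I handed the job in at 18.8 s, with the arm still holding the tweezers up at the marked gap. No verdict was reported.

- **Module:** the grey module is down in the pocket. The contact force rose at the expected depth, and after release the wrist picture showed it seated.
- **Lever:** I swung it until it met its stop. The top picture taken just before the final hold shows it shut over the module.
- **Tweezers:** I took them by the finger grips and lifted them until their underside was about 20 cm above the desk. There the gap was about 1.5–2 mm too wide, so I closed the gripper slightly. The arms' inner edges then met the scale lines to within about 0.3 mm.
- **Hold:** I held that for over 3 s. The finger opening stayed between 27.3 and 28.0 mm, the tool pose did not change, and the last wrist picture matched the one from before the hold.

I saw no sign of any bystander being touched, but I did not measure their positions again. The finger opening sensor reads slightly low, about 0.3 mm on the 28 mm module, so I set the gap by the scale lines rather than by that reading.

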